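# Draw up a mortise-and-tenon joint with a tapered drift and peg it

## Robot

A 6-joint arm with a two-finger parallel gripper is mounted at the origin on a cart in front of the work surface, level with it; the furniture and walls round the work are solid. World frame = base frame: x ahead of the robot, y to its left, z up, the work surface at z = 0. Lengths are in m, angles in rad, forces in N, time in s.
With the tool pointing down it reaches from about 0.35 to 0.975 m from the base axis. Payload 4.9 kg.
Tool frame: the origin (TCP) lies on the centre line of the jaws, within the pads' length; the fingertips stand 22 mm ahead of it and the grasp point (between the pads) lies 3 mm ahead of it (manip.tcp_to_tips is the distance from the TCP to the fingertips, in m); z points along the fingers, x is the direction in which the jaws open and shut, and the axes are right-handed (so a half turn about z gives the same grasp; the last joint's range is limited). The gripper opens to 85 mm and grips with 20 to 120 N. Pads are 22 mm wide; open, the fingers measure 114 mm over their backs; the gripper's body (76 mm by 85 mm) begins 54 mm behind the grasp point. The pads swing forward as they close: fully open they stand 13 mm farther back than shut.
Start: joints at [-1.255, 0.053, 1.613, -0, 1.476, -0.119], TCP at [0.263, -0.567, 0.253] pointing down, gripper open.
Joint ranges: [-3.01, 3.01], [-1.01, 2.22], [0.06, 2.58], [-1.02, 4.17], [0.09, 2.62], [-3.14, 3.14]. Speed limits (rad/s): [2.57, 2.57, 3.14, 3.14, 3.14, 3.14].

## Interface

Orientations are given as a unit quaternion [w, x, y, z].
In Python, from plant import manip gives the robot as it stands.
- The arm moves only by the shell command python3 -m pendant 'ROWS'. ROWS is a JSON object of lists of equal length, an entry for each row: "linear": the shift along the tool's x, y, z in cm, a list of three; "rotation": the turn, a rotation vector about the tool's x, y, z in degrees, a list of three; "grip": the closure, from 0 (fully open) to 1 (shut). A call has exactly 10 rows; each row is the pose to reach, as a shift and turn from the pose commanded when the call began, along the tool's axes at that moment; what a row does not reach only later rows make up. A row lasts 1/12 s, in which the tool goes at most 41.7 mm and 7.16 degrees, less where a joint would pass 70% of its speed; a pose out of reach is approached as far as the arm can. A call with a gripper value outside its range is refused whole. The fingers move at their own pace and stop on an object; the grip force is fixed at half the most. Time passes only in rows, so rows that repeat a pose let the fingers close, or fill a call up. It gives the time, the measured TCP pose, the force and the opening at its end, in the units of the state.
- manip.state(): the state, without advancing time (a new reading comes with each control period).
- manip.grab_frame(name): name is "scene" or "top" or "wrist"; returns the picture (480x640x3 uint8, red, green, blue); there is no depth.
- manip.calibration(name): a dict with "fx", "fy", "cx", "cy" (pixels), "cam_to_world" (4x4, takes a point from camera to world coordinates). Camera axes: x right, y up, looking along -z (the intrinsics and any distortion apply to the point x, -y, -z); pixel columns grow to the right and rows downward; lengths in m; the calibration is good to about 2 mm. A picture is of the moment at which its call begins: read the wrist's pose just before it. calibration takes no time and is no camera call; for the wrist camera it gives the pose at the moment of the call.
- manip.job_done(): hands the job in, once; it reports no verdict.
The state is a dict: "time": time; "joint_pos": joint angles; "joint_vel": joint speeds; "joint_efforts": joint torques, N m; "tool_pos": TCP position; "tool_rot": TCP orientation; "contact_force": force on the tool from outside, world axes, zero at the start; "ft_torque": the same for the moment, N m; "gripper_width": opening from 0.0 (shut) to 1.0 (fully open).
Only numpy, scipy, OpenCV 4.12 (cv2) and the standard library are available. Lean on these libraries where they do the work, as an engineer would, in place of code of your own. Each camera call takes 0.05 s, during which the arm holds its last target. There are 200 camera calls.

## Task

This drawbored joint is ready to be pulled together: a rubber seal holds the rail a few millimetres off the stile, so the holes in the tenon stand out of line with those in the stile. Feel the tapered steel drift down through one of the two peg holes and press it in until the rail is drawn up tight and the drift is wedged firm (a firm push of about 20 N; over 30 N would split the tenon), then push the wooden peg fully home in the other hole and leave both in place. Do not knock the wax tin and the pencil about.

Things in the scene. Friction and masses are not known exactly. Their poses are not given: they have to be found in the camera images.
- frame: The joint, fixed to the table. Origin on the table midway between the peg holes; z up, y along the stile (pale wood, 260 x 70 x 45 mm on bearers 42 mm high, top 87 mm above the table, held near its ends by cleats with wing nuts up to 30 mm above it, from 95 mm off the middle outwards), x from the stile along the rail (118 mm wide, same top height, ending 195 mm from the origin).
- rail (a joint): How far the rail stands off the stile (m): 0 = shoulder shut, 0.004 to 0.005 at the start. Sprung open by the seal: about 10 N shuts it, and let go it springs back to over 3.5 mm. The tenon's two 16 mm holes stand off the stile's along frame +x by this value plus a draw that differs each time, 2.2 to 5.8 mm (and up to 0.8 mm to either side in y).
- rail_piece: The sliding rail with its tenon. Its origin and axes are those of the frame to within 4 mm when the joint is shut, and move along x with the rail.
- hole_left (a point): Centre of the mouth of the peg hole at frame y = +38 mm, on the stile's top. The round hole, 16 mm across, goes down through an upper cheek 14 mm thick, the 16 mm thick tenon and a lower cheek 14 mm thick (45 mm in all), then 42 mm of free space. At first only a lens is open right through, on the hole's +x side, its middle half the tenon hole's offset from the stile hole's axis.
- hole_right (a point): The same for the other peg hole, at frame y = -38 mm.
- stand: Fixed drilled wooden tool stand, 52 x 124 mm, top 98 mm above the table, on a 70 x 136 mm foot. Origin under its middle on the table; its y axis runs along the row of holes. The drift and the peg stand upright in the two 19 mm holes at y = +34 and -34 mm (either may be in either), loosely, resting on collar and head; the small hole between is empty.
- drift: Waxed steel drift with an eight-sided blackened steel head, 122 mm long, 0.39 to 0.54 kg, tip down. Origin at the tip, z up its axis. Round taper: 3.5 mm across at the tip, 11 mm at 30 mm, 17 mm at 82 mm; there a 26 mm collar 6 mm high, then the head, 30 mm across its flats from 93 to 114 mm up; two flats face along the stand's x at first.
- drift_tip (a point): The drift's tip.
- drift_collar (a point): Centre of the underside of the drift's collar, 82 mm above the tip. It does not come down to the stile: how deep the drift wedges (some 40 to 76 mm) depends on the draw of the holes. Sliding in takes under 12 N; once the rail is shut the push rises. Let go, the drift stays, leaning up to 0.14 rad.
- drift_grip (a point): Middle of the drift's head, 104 mm above the tip.
- peg: Pale wooden peg, 108 mm long, 0.04 kg, tip down. Origin at the tip, z up. Shank 9 mm across, 52 mm long, its last 8 mm tapered to 6 mm; above it an eight-sided head 26 mm across its flats and 56 mm high, two flats facing along the stand's x at first. It goes in freely only while the drift holds the joint shut (best about 2 mm to the +x side of the stile hole's axis).
- peg_tip (a point): The peg's tip.
- peg_shoulder (a point): Centre of the underside of the peg's head, 52 mm above the tip; it meets the stile's top when the peg is home.
- peg_grip (a point): Grip point on the peg's head, on its axis, 34 mm above its underside.
- wax_tin: Round flat tin, 73 mm across, 26 mm high; origin under its centre. To be left alone.
- pencil_flat: Red flat pencil lying on the table, 168 x 12 x 10 mm; origin under its middle. To be left alone.
Not all that is in view belongs to the job. Leave any blue look-alike of the drift alone. Leave any orange look-alike of the peg alone.

How it is judged:
On the way, in this order (a step that is already met when the one before it is completed fails the run):
1. drift pressed firmly into a peg hole (over 16 N between it and the tenon, as a 15 N push gives), tip 33 mm down or more, lean under 0.16 rad, collar within 8 mm of the axis, rail gap under 1 mm (value of joint rail below 0.001 m and contact force between drift and rail_piece above 16 N and ((z of drift_tip in the frame of frame below 0.054 m and horizontal distance between drift_collar and hole_left below 0.008 m and angle between drift_collar's own z axis and vertical below 0.16 rad) or (z of drift_tip in the frame of frame below 0.054 m and horizontal distance between drift_collar and hole_right below 0.008 m and angle between drift_collar's own z axis and vertical below 0.16 rad))), for 0.1 s.
2. the peg is home in the other hole (head within 4 mm of the stile's top), the drift still in and the rail still drawn up (value of joint rail below 0.001 m and ((z of drift_tip in the frame of frame below 0.054 m and horizontal distance between drift_collar and hole_left below 0.008 m and angle between drift_collar's own z axis and vertical below 0.16 rad and z of peg_shoulder in the frame of frame below 0.091 m and horizontal distance between peg_shoulder and hole_right below 0.006 m and angle between peg_shoulder's own z axis and vertical below 0.12 rad) or (z of drift_tip in the frame of frame below 0.054 m and horizontal distance between drift_collar and hole_right below 0.008 m and angle between drift_collar's own z axis and vertical below 0.16 rad and z of peg_shoulder in the frame of frame below 0.091 m and horizontal distance between peg_shoulder and hole_left below 0.006 m and angle between peg_shoulder's own z axis and vertical below 0.12 rad))), for 0.2 s.
At the end, for the whole second after the job is handed in: Rail gap under 1 mm. Drift in one peg hole: tip at least 33 mm below the stile's top, collar within 8 mm of the hole's axis, lean under 0.16 rad. Peg in the other: head within 4 mm of the stile's top and 6 mm of the hole's centre, lean under 0.12 rad. Both at rest (all of step 2 and linear speed of each of drift, peg below 0.02 m/s); the robot touches nothing.
It fails at once if the drift is forced: more than 48 N between it and the tenon, which a push of over 30 N gives (contact force between drift and rail_piece above 48 N).
It fails at once if the peg is forced: more than 60 N between it and the stile (contact force between peg and frame above 60 N).
It fails at once if the peg is forced: more than 60 N between it and the tenon (contact force between peg and rail_piece above 60 N).
It fails at once if the wax tin is knocked more than 40 mm away (distance of wax_tin from where it was at the start of the episode above 0.04 m).
It fails at once if the carpenter's pencil is knocked more than 40 mm away (distance of pencil_flat from where it was at the start of the episode above 0.04 m).
It also fails if it takes over 72 s, if anything falls off the work surface, if the arm or the gripper's body presses on something with over 40 N, if the wrist force passes 120 N, or if a joint passes its speed limit or range.

## Working session

There is one attempt and no reset: what is moved stays moved. The work goes in short steps, Python scripts to look and compute and a shell command to move; the robot and the scene stay as the last step left them, time stands still between calls to the robot, and variables do not carry over. Pictures are saved under pics/ and viewed, about 8 in all and at most 12, crops included, and the job is handed in when it is done.

```bash
mkdir -p pics; ls; python3 - <<'E'
from plant import manip
import cv2,json
for n in("scene","top"):
    im=manip.grab_frame(n); cv2.imwrite(f"pics/{n}0.png",im[:,:,::-1]); 
    c=manip.calibration(n); print(n,c)
print(manip.state())
E
```

```text
pics
scene {'fx': 624.610332709937, 'fy': 624.610332709937, 'cx': 311.37928379242237, 'cy': 236.39346117591327, 'cam_to_world': array([[ 0.4533642 ,  0.46467133, -0.76061913, -0.62088632],
       [-0.89131302,  0.23185546, -0.38962052, -0.55469518],
       [-0.00469179,  0.85458972,  0.51928257,  0.84217028],
       [ 0.        ,  0.        ,  0.        ,  1.        ]])}
top {'fx': 599.4748207455701, 'fy': 599.4748207455701, 'cx': 322.2500442412978, 'cy': 247.42871683328474, 'cam_to_world': array([[ 2.40436689e-02,  9.92271447e-01, -1.21734455e-01,
         3.13735130e-01],
       [-9.99681333e-01,  2.48007122e-02,  4.70722622e-03,
         6.00572652e-04],
       [ 7.68994736e-03,  1.21582483e-01,  9.92551543e-01,
         1.49981277e+00],
       [ 0.00000000e+00,  0.00000000e+00,  0.00000000e+00,
         1.00000000e+00]])}
{'time': 0.1, 'joint_pos': array([-1.25497812e+00,  5.32929434e-02,  1.61413868e+00, -2.58244263e-05,
        1.47599836e+00, -1.19020350e-01]), 'joint_vel': array([ 0.00041257, -0.00150245, -0.00378325, -0.00029013, -0.00158633,
        0.00218473]), 'joint_efforts': array([-1.06022890e-04, -3.94904423e+01, -3.71361852e+01, -1.73272547e-04,
        3.90290399e-03,  1.65596919e-05]), 'tool_pos': array([ 0.26311142, -0.56635043,  0.25219538]), 'tool_rot': array([-5.72698942e-04,  8.42990222e-01, -5.37928100e-01, -7.18420760e-04]), 'contact_force': array([-0.31799584,  0.15192947, -0.08581998]), 'ft_torque': array([ 0.00354302, -0.02300954, -0.01574802]), 'gripper_width': 1.0023292812282378}
```

View pics/scene0.png

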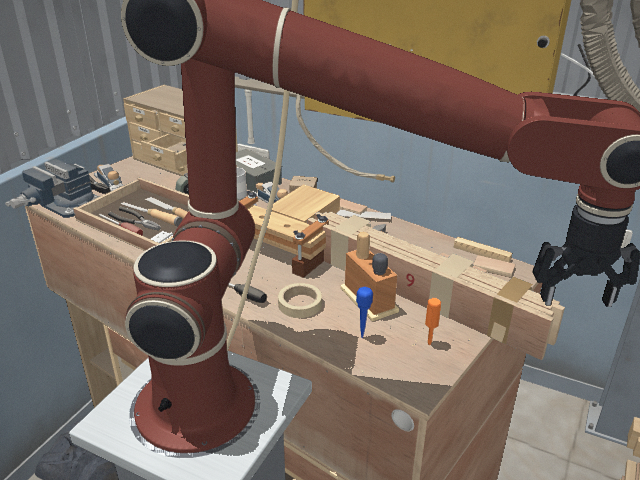

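View pics/top0.png

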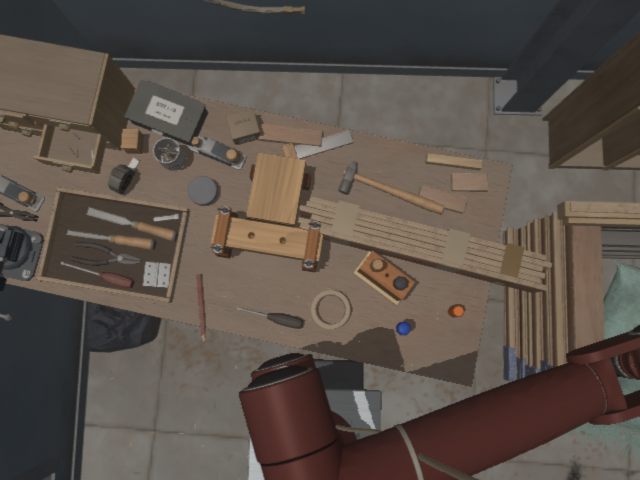

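The scene view shows the stand at about (375,275), with the pale peg head at (363,240) and the black drift head at (380,262). The lookalikes are blue (364,297) and orange (433,310). In the top view the peg is at (377,264), the drift at (400,283), blue at (404,328), orange at (457,311), and the stile holes at (252,240) and (280,241). The tin is at (203,190) and the pencil at (201,305). The rail points away from the robot. I choose the black and pale pieces in the stand, and check them in one close crop.

```bash
python3 - <<'E'
import cv2,numpy as np
t=cv2.imread("pics/top0.png"); s=cv2.imread("pics/scene0.png")
def z(im,x,y,w,h,k): return cv2.resize(im[y:y+h,x:x+w],None,fx=k,fy=k,interpolation=cv2.INTER_CUBIC)
a=z(t,205,205,125,75,6.4); a=cv2.resize(a,(500,300))
b=z(t,345,240,75,75,4)
c=z(s,335,220,75,100,4); c=cv2.resize(c,(225,300))
d=np.zeros((300,575,3),np.uint8); d=z(s,225,175,115,60,5)
o=np.zeros((600,800,3),np.uint8); o[:300,:500]=a;o[:300,500:]=b;o[300:,:225]=c;o[300:600,225:800]=d
cv2.imwrite("pics/crop1.png",o)
E
```

```text
(no output)
```

View pics/crop1.png

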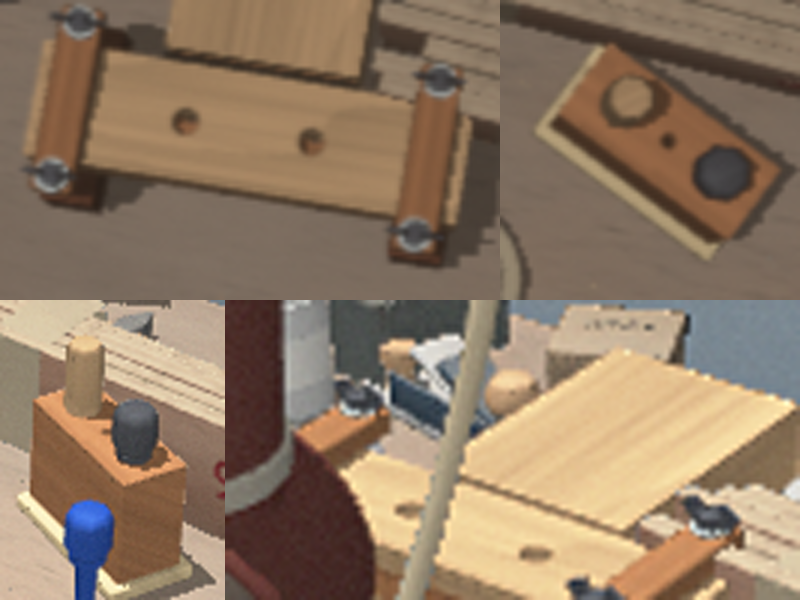

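```bash
cat > h.py <<'E'
import numpy as np, cv2
from plant import manip
from scipy.spatial.transform import Rotation as R
def ray(c,u,v):
    M=c["cam_to_world"]; d=np.array([(u-c["cx"])/c["fx"],-(v-c["cy"])/c["fy"],-1.])
    return M[:3,3], M[:3,:3]@(d/np.linalg.norm(d))
def plane(c,u,v,z):
    o,d=ray(c,u,v); return o+d*(z-o[2])/d[2]
def tri(a,b):
    A=np.zeros((3,3));y=np.zeros(3)
    for o,d in(a,b):
        P=np.eye(3)-np.outer(d,d);A+=P;y+=P@o
    return np.linalg.solve(A,y)
def toolR(s): 
    q=s["tool_rot"]; return R.from_quat([q[1],q[2],q[3],q[0]])
def plan(pos,ang=None,s=None):
    """shift (cm, tool axes) to world pos; turn (deg, about tool z) to bring the jaw axis to world angle ang"""
    s=s or manip.state(); r=toolR(s)
    print("tool",s["tool_pos"].round(4),"t",round(s["time"],2))
    if pos is not None: print("shift cm",(r.inv().apply(np.array(pos)-s["tool_pos"])*100).round(2))
    if ang is not None:
        x=r.apply([1,0,0]); a=np.degrees(np.arctan2(x[1],x[0])); t=-(ang-a)
        t=(t+90)%180-90; print("jaw ang",a.round(2),"rot z deg",round(t,2),"q6",s["joint_pos"][5].round(3))
def proj(c,p):
    M=c["cam_to_world"]; q=M[:3,:3].T@(np.array(p)-M[:3,3]); return np.array([c["cx"]+c["fx"]*q[0]/-q[2],c["cy"]-c["fy"]*q[1]/-q[2]])
E
python3 - <<'E'
from h import *
t=manip.calibration("top");s=manip.calibration("scene")
for n,a,b,z in(("hL",(251.5,235.5),(262,216.6),.087),("hR",(283,240.5),(287.4,225.4),.087),("peg",(377.5,265),(364,235),.154),("drift",(400.8,283.2),(380,255),.138)):
    print(n,tri(ray(t,*a),ray(s,*b)).round(4),plane(t,*a,z).round(4))
hL=plane(t,251.5,235.5,.087);hR=plane(t,283,240.5,.087);d=hL-hR;print(np.linalg.norm(d),np.degrees(np.arctan2(d[1],d[0])))
a=plane(t,377.5,265,.154);b=plane(t,400.8,283.2,.138);d=a-b;ang=np.degrees(np.arctan2(d[1],d[0]));print(np.linalg.norm(d),ang)
plan([*b[:2],.25],ang+90); plan([*b[:2],.25],ang)
print(manip.tcp_to_tips, manip.calibration("wrist"))
E
```

```text
hL [0.5115 0.162  0.0888] [0.5114 0.1628 0.087 ]
hR [0.5018 0.0863 0.0886] [0.5013 0.0876 0.087 ]
peg [ 0.4431 -0.1334  0.1526] [ 0.442  -0.1313  0.154 ]
drift [ 0.4036 -0.1872  0.1404] [ 0.4033 -0.1864  0.138 ]
0.07591001400716797 82.3442869089057
0.06923128372547106 54.91512903762247
tool [ 0.2631 -0.5664  0.2522] t 0.1
shift cm [-28.55 -28.72   0.28]
jaw ang -65.09 rot z deg -30.0 q6 -0.119
tool [ 0.2631 -0.5664  0.2522] t 0.1
shift cm [-28.55 -28.72   0.28]
jaw ang -65.09 rot z deg 60.0 q6 -0.119
0.022 {'fx': 411.46076142088776, 'fy': 411.46076142088776, 'cx': 321.6160039158349, 'cy': 238.65250463619228, 'cam_to_world': array([[ 0.42132658,  0.86487348,  0.27290618,  0.33275481],
       [-0.90690759,  0.40232608,  0.12510936, -0.5340075 ],
       [-0.00159351, -0.30021258,  0.95387099,  0.37289747],
       [ 0.        ,  0.        ,  0.        ,  1.        ]])}
```

```bash
python3 -m pendant '{"linear":[[-4,-4,0],[-8,-8,0],[-12,-12,0],[-16,-16,0],[-20,-20,0],[-23,-23,0],[-26,-26,0],[-28,-28,0.2],[-28.5,-28.7,0.3],[-28.5,-28.7,0.3]],"rotation":[[0,0,-6],[0,0,-12],[0,0,-18],[0,0,-24],[0,0,-30],[0,0,-30],[0,0,-30],[0,0,-30],[0,0,-30],[0,0,-30]],"grip":[0,0,0,0,0,0,0,0,0,0]}'
python3 - <<'E'
from h import *
c=manip.calibration("wrist"); im=manip.grab_frame("wrist"); cv2.imwrite("pics/w1.png",im[:,:,::-1])
t=manip.calibration("top"); b=plane(t,400.8,283.2,.138); a=plane(t,377.5,265,.154)
print("pred drift top",proj(c,[*b[:2],.138]),"peg",proj(c,[*a[:2],.154])); print(manip.state()["tool_pos"])
E
```

```text
time: 0.93
tool_pos: [0.4037, -0.1845, 0.2499]
tool_rot: [-0.0, 0.954, -0.301, -0.0]
contact_force: [0.3, 0.7, -0.0]
gripper_width: 0.999
pred drift top [323.15694327 247.61178014] peg [323.62184807 132.6617297 ]
[ 0.40488136 -0.18123734  0.24959487]
```

View pics/w1.png

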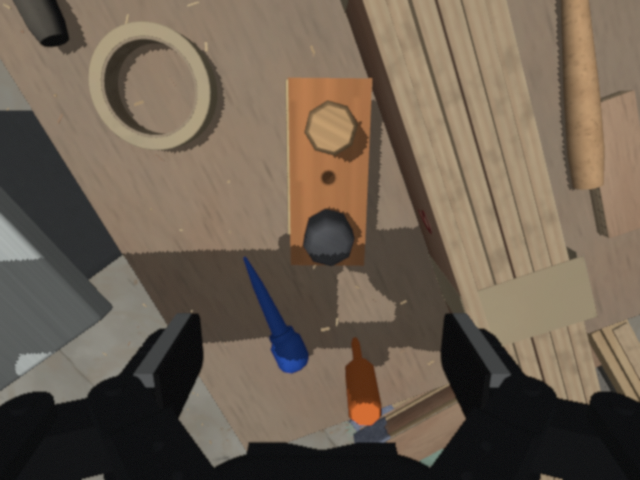

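The wrist view shows the black drift head at (329,237) and the pale peg at (330,127) in the stand, with the row upright, so the jaws lie across it. Blue and orange stand clear below. The arm was still settling, so I measure again at rest.

```bash
cat >> h.py <<'E'
def blob(im,mask,near,amin=80):
    n,l,st,ce=cv2.connectedComponentsWithStats(mask.astype(np.uint8)*255)
    k=[i for i in range(1,n) if st[i,4]>amin]; k.sort(key=lambda i:np.hypot(*(ce[i]-near))); return ce[k[0]],st[k[0]]
E
python3 - <<'E'
from h import *
manip.grab_frame("wrist"); 
s=manip.state(); c=manip.calibration("wrist"); im=manip.grab_frame("wrist"); s2=manip.state(); print(s["tool_pos"],s2["tool_pos"])
cv2.imwrite("pics/w2.png",im[:,:,::-1])
h=cv2.cvtColor(im,cv2.COLOR_RGB2HSV); 
crop=np.zeros(im.shape[:2],bool); crop[80:300,285:375]=1
dr=crop&(h[...,1]<70)&(h[...,2]<90); print("drift",blob(im,dr,(325,240)))
ce,st=blob(im,dr,(325,240))
t=manip.calibration("top")
for z in(.125,.138): print(plane(c,*ce,z))
print(tri(ray(c,*ce),ray(t,400.8,283.2)))
pg=crop&(h[...,1]<140)&(h[...,2]>120)
print([int(x) for x in h[127,330]],[int(x) for x in h[100,330]]); cp=blob(im,pg,(328,130)); print("peg",cp,plane(c,*cp[0],.154), tri(ray(c,*cp[0]),ray(t,377.5,265)))
E
```

```text
[ 0.40416383 -0.1838364   0.24968786] [ 0.4037461  -0.18567082  0.24984419]
drift (array([326.58018705, 250.55351576]), array([ 295,  211,   59,   89, 2887], dtype=int32))
[ 0.40192328 -0.19216966  0.125     ]
[ 0.40435384 -0.18838005  0.138     ]
[ 0.40384649 -0.18736243  0.13814646]
[17, 107, 190] [13, 143, 176]
peg (array([329.79549296, 128.46084507]), array([ 304,  101,   51,   53, 1775], dtype=int32)) [ 0.44592622 -0.13052933  0.154     ] [ 0.44513628 -0.1328781   0.12678028]
```

```bash
python3 - <<'E'
from h import *
plan([.4042,-.1862,.124],54.9+90)
E
```

```text
tool [ 0.4037 -0.1857  0.2498] t 1.08
shift cm [7.000e-02 1.000e-02 1.258e+01]
jaw ang -34.85 rot z deg 0.25 q6 0.01
```

```bash
python3 -m pendant '{"linear":[[0.05,0,3],[0.05,0,6],[0.05,0,9],[0.05,0,11],[0.05,0,12],[0.05,0,12.6],[0.05,0,12.6],[0.05,0,12.6],[0.05,0,12.6],[0.05,0,12.6]],"rotation":[[0,0,0],[0,0,0],[0,0,0],[0,0,0],[0,0,0],[0,0,0],[0,0,0],[0,0,0],[0,0,0],[0,0,0]],"grip":[0,0,0,0,0,0,0,1,1,1]}'
python3 -m pendant '{"linear":[[0,0,0],[0,0,0],[0,0,0],[0,0,-2],[0,0,-5],[0,0,-8],[0,0,-10.5],[0,0,-12.5],[0,0,-12.5],[0,0,-12.5]],"rotation":[[0,0,0],[0,0,0],[0,0,0],[0,0,0],[0,0,0],[0,0,0],[0,0,0],[0,0,0],[0,0,0],[0,0,0]],"grip":[1,1,1,1,1,1,1,1,1,1]}'
python3 - <<'E'
from h import *
hL=np.array([.5114,.1624,.25]); plan([*hL[:2],.25],-7.7); print(manip.state()["contact_force"])
E
```

```text
time: 1.92
tool_pos: [0.4048, -0.1885, 0.126]
tool_rot: [0.0, 0.953, -0.301, 0.001]
contact_force: [-1.6, -0.1, 0.2]
gripper_width: 0.605
time: 2.75
tool_pos: [0.4038, -0.1876, 0.2487]
tool_rot: [0.0, 0.954, -0.301, 0.0]
contact_force: [-0.8, -0.2, -6.5]
gripper_width: 0.35
tool [ 0.4038 -0.1876  0.2487] t 2.75
shift cm [-11.31 -34.83  -0.13]
jaw ang -35.08 rot z deg -27.38 q6 0.01
[-0.77223902 -0.16075671 -6.51851609]
```

```bash
python3 -m pendant '{"linear":[[-1,-3.3,0],[-2.2,-7,0],[-3.4,-10.7,0],[-4.7,-14.5,0],[-6,-18.5,0],[-7.3,-22.5,0],[-8.6,-26.4,0],[-9.8,-30.2,0],[-10.4,-32,0],[-10.5,-32.8,0]],"rotation":[[0,0,-5],[0,0,-10],[0,0,-15],[0,0,-20],[0,0,-25],[0,0,-27.4],[0,0,-27.4],[0,0,-27.4],[0,0,-27.4],[0,0,-27.4]],"grip":[1,1,1,1,1,1,1,1,1,1]}'
python3 - <<'E'
from h import *
for i in range(6): manip.grab_frame("wrist")
s=manip.state(); c=manip.calibration("wrist"); im=manip.grab_frame("wrist"); s2=manip.state(); print(s["tool_pos"],s2["tool_pos"],s2["contact_force"])
cv2.imwrite("pics/w3.png",im[:,:,::-1])
for p in([.5114,.1624,.087],[.5015,.0870,.087],[*s["tool_pos"][:2],s["tool_pos"][2]-.109]): print(proj(c,p))
E
```

```text
time: 3.58
tool_pos: [0.505, 0.1438, 0.245]
tool_rot: [0.0, 0.998, -0.065, -0.003]
contact_force: [-0.4, -0.9, -5.4]
gripper_width: 0.357
[0.5060308  0.139605   0.24835373] [0.50621403 0.13965269 0.24878045] [-0.02588663 -0.08187236 -5.57048011]
[325.25982133 189.98662565]
[325.53338871 290.45150394]
[322.05173791 245.96533457]
```

View pics/w3.png

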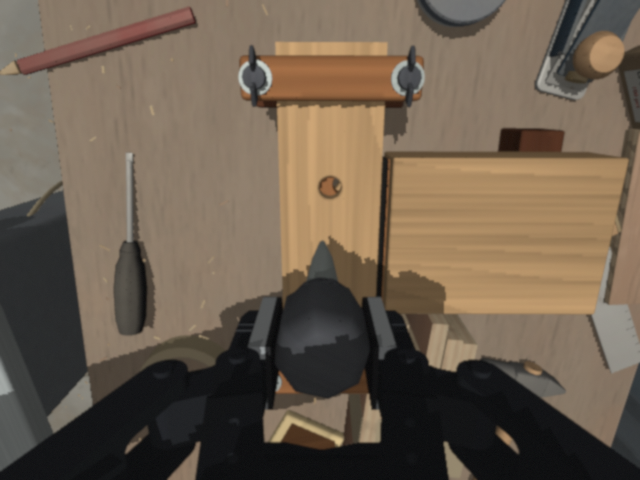

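The wrist view shows the stile with the left hole at about (330,187) and the drift tip at (322,242), as predicted. The wrist and top cameras differ by about 3 mm in x, so I will go by tip and hole in the same image, from closer.

```bash
python3 - <<'E'
from h import *
c=manip.calibration("wrist"); p=plane(c,330.5,187,.087); print(p)
ex=np.array([np.cos(np.radians(-7.7)),np.sin(np.radians(-7.7)),0]);ey=np.array([-ex[1],ex[0],0])
q=p+.0045*ex-.018*ey; plan([q[0],q[1],.107+.109+.003],-7.7)
E
```

```text
[0.51557652 0.16396542 0.087     ]
tool [0.5062 0.1397 0.2488] t 3.93
shift cm [ 1.05 -0.74  2.98]
jaw ang -7.8 rot z deg -0.1 q6 0.264
```

```bash
python3 -m pendant '{"linear":[[0.3,-0.2,1],[0.6,-0.4,2],[1.0,-0.7,2.8],[1.0,-0.7,2.8],[1.0,-0.7,2.8],[1.0,-0.7,2.8],[1.0,-0.7,2.8],[1.0,-0.7,2.8],[1.0,-0.7,2.8],[1.0,-0.7,2.8]],"rotation":[[0,0,0],[0,0,0],[0,0,0],[0,0,0],[0,0,0],[0,0,0],[0,0,0],[0,0,0],[0,0,0],[0,0,0]],"grip":[1,1,1,1,1,1,1,1,1,1]}'
python3 - <<'E'
from h import *
s=manip.state(); c=manip.calibration("wrist"); im=manip.grab_frame("wrist"); print(s["tool_pos"])
cv2.imwrite("pics/w4.png",im[:,:,::-1])
x0,y0=280,160
cv2.imwrite("pics/w4c.png",cv2.resize(im[y0:y0+100,x0:x0+100,::-1],(600,600),interpolation=cv2.INTER_CUBIC))
print(proj(c,[*s["tool_pos"][:2],s["tool_pos"][2]-.109]),proj(c,[.5156,.1640,.087]))
E
```

```text
time: 4.77
tool_pos: [0.5175, 0.1466, 0.2218]
tool_rot: [-0.0, 0.998, -0.067, 0.0]
contact_force: [0.0, 0.1, -5.1]
gripper_width: 0.355
[0.5175259  0.14664853 0.22175524]
[321.67157572 246.13993783] [314.96412261 208.00877924]
```

View pics/w4c.png

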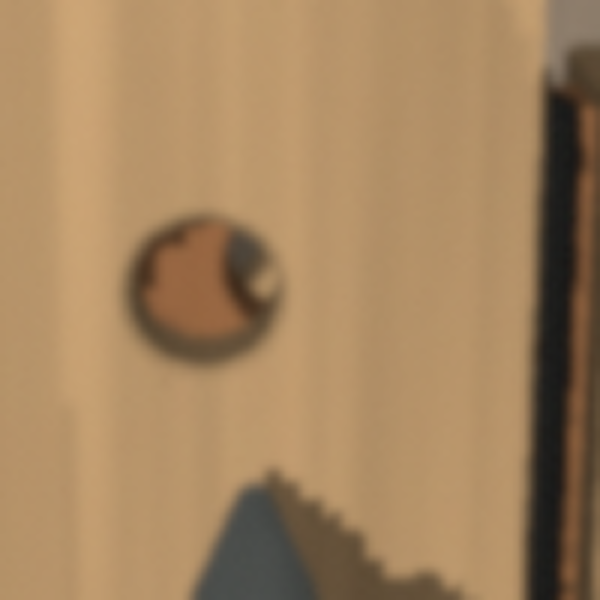

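The crop shows the hole centred at crop (205,288), i.e. px (314,208). The through-lens is a narrow crescent on its +x side, and the tip is at px (323,241). The tenon offset is therefore about 9.5 mm and the lens middle about +4.8 mm. Next I move over it and descend.

```bash
python3 -m pendant '{"linear":[[-0.07,-0.8,0],[-0.07,-1.6,0],[-0.07,-1.63,0.6],[-0.07,-1.63,1.2],[-0.07,-1.63,1.8],[-0.07,-1.63,2.4],[-0.07,-1.63,2.8],[-0.07,-1.63,3.2],[-0.07,-1.63,3.5],[-0.07,-1.63,3.5]],"rotation":[[0,0,0],[0,0,0],[0,0,0],[0,0,0],[0,0,0],[0,0,0],[0,0,0],[0,0,0],[0,0,0],[0,0,0]],"grip":[1,1,1,1,1,1,1,1,1,1]}'
python3 - <<'E'
from h import *
s=manip.state(); im=manip.grab_frame("wrist");cv2.imwrite("pics/w5.png",im[:,:,::-1])
f=R.from_euler('z',7.7,degrees=True); print("F frame",f.apply(s["contact_force"]).round(1),s["tool_pos"],"rel hole",f.apply(s["tool_pos"]-[.5156,.164,.087])*1000,s["ft_torque"])
E
```

```text
time: 5.65
tool_pos: [0.5184, 0.1627, 0.1853]
tool_rot: [0.0, 0.998, -0.067, -0.001]
contact_force: [0.2, 0.7, -5.4]
gripper_width: 0.35
F frame [ 0.1  0.7 -5.4] [0.51844536 0.16265513 0.18529264] rel hole [ 2.99989436 -0.95150191 98.29263556] [ 0.02770795  0.00452823 -0.01669147]
```

```bash
python3 -m pendant '{"linear":[[0.03,0,0.1],[0.03,0,0.3],[0.03,0,0.5],[0.03,0,0.7],[0.02,0,0.8],[0,0,0.9],[0,0,1.0],[-0.02,0,1.1],[-0.04,0,1.2],[-0.04,0,1.2]],"rotation":[[0,0,0],[0,0,0],[0,0,0],[0,0,0],[0,0,0],[0,0,0],[0,0,0],[0,0,0],[0,0,0],[0,0,0]],"grip":[1,1,1,1,1,1,1,1,1,1]}'
cat >> h.py <<'E'
def rep(h=(.5156,.164,.087)):
    s=manip.state(); f=R.from_euler('z',7.7,degrees=True)
    print("t %.2f"%s["time"],"F frame",f.apply(s["contact_force"]).round(1),"rel hole mm",(f.apply(s["tool_pos"]-np.array(h))*1000).round(2),"tq",f.apply(s["ft_torque"]).round(2),"w",round(s["gripper_width"],3))
E
python3 -c "from h import *;rep()"
```

```text
time: 6.53
tool_pos: [0.5184, 0.1628, 0.1742]
tool_rot: [0.0, 0.998, -0.067, -0.0]
contact_force: [-1.4, -0.8, -5.4]
gripper_width: 0.358
t 6.53 F frame [-1.2 -1.  -5.4] rel hole mm [ 2.92 -0.83 87.17] tq [-0.35  0.35 -0.02] w 0.358
```

```bash
python3 -m pendant '{"linear":[[-0.02,0,0.1],[-0.04,0,0.25],[-0.05,0,0.4],[-0.07,0,0.5],[-0.08,0,0.6],[-0.1,0,0.7],[-0.11,0,0.8],[-0.12,0,0.9],[-0.14,0,1.0],[-0.14,0,1.0]],"rotation":[[0,0,0],[0,0,0],[0,0,0],[0,0,0],[0,0,0],[0,0,0],[0,0,0],[0,0,0],[0,0,0],[0,0,0]],"grip":[1,1,1,1,1,1,1,1,1,1]}'
python3 -c "from h import *;rep()"
```

```text
time: 7.37
tool_pos: [0.5172, 0.1629, 0.1641]
tool_rot: [0.0, 0.998, -0.067, 0.0]
contact_force: [-1.6, -3.1, 0.2]
gripper_width: 0.353
t 7.37 F frame [-1.2 -3.3  0.2] rel hole mm [ 1.74 -0.86 77.15] tq [-0.78  0.34  0.02] w 0.353
```

```bash
python3 -m pendant '{"linear":[[-0.01,0.02,0.05],[-0.02,0.04,0.1],[-0.03,0.06,0.15],[-0.04,0.08,0.2],[-0.05,0.08,0.25],[-0.05,0.08,0.3],[-0.06,0.08,0.35],[-0.06,0.08,0.4],[-0.06,0.08,0.4],[-0.06,0.08,0.4]],"rotation":[[0,0,0],[0,0,0],[0,0,0],[0,0,0],[0,0,0],[0,0,0],[0,0,0],[0,0,0],[0,0,0],[0,0,0]],"grip":[1,1,1,1,1,1,1,1,1,1]}'
python3 -c "from h import *;rep()"
```

```text
time: 8.2
tool_pos: [0.5167, 0.1624, 0.1604]
tool_rot: [-0.0, 0.998, -0.067, 0.001]
contact_force: [-0.2, -2.3, 1.0]
gripper_width: 0.35
t 8.20 F frame [ 0.1 -2.3  1. ] rel hole mm [ 1.35 -1.43 73.42] tq [-0.53 -0.27  0.01] w 0.35
```

```bash
python3 -m pendant '{"linear":[[-0.01,0.03,0.05],[-0.02,0.04,0.1],[-0.02,0.06,0.15],[-0.03,0.06,0.2],[-0.03,0.06,0.25],[-0.04,0.06,0.3],[-0.04,0.06,0.35],[-0.04,0.06,0.4],[-0.04,0.06,0.4],[-0.04,0.06,0.4]],"rotation":[[0,0,0],[0,0,0],[0,0,0],[0,0,0],[0,0,0],[0,0,0],[0,0,0],[0,0,0],[0,0,0],[0,0,0]],"grip":[1,1,1,1,1,1,1,1,1,1]}'
python3 -c "from h import *;rep()"
```

```text
time: 9.03
tool_pos: [0.5163, 0.1619, 0.1564]
tool_rot: [-0.0, 0.998, -0.067, 0.001]
contact_force: [3.1, -1.3, 0.9]
gripper_width: 0.355
t 9.03 F frame [ 3.3 -0.8  0.9] rel hole mm [ 0.95 -2.03 69.4 ] tq [-0.19 -0.97 -0.02] w 0.355
```

```bash
python3 -m pendant '{"linear":[[0.01,0.01,0.05],[0.02,0.02,0.1],[0.02,0.02,0.15],[0.02,0.02,0.2],[0.02,0.02,0.25],[0.02,0.02,0.3],[0.02,0.02,0.35],[0.02,0.02,0.4],[0.02,0.02,0.4],[0.02,0.02,0.4]],"rotation":[[0,0,0],[0,0,0],[0,0,0],[0,0,0],[0,0,0],[0,0,0],[0,0,0],[0,0,0],[0,0,0],[0,0,0]],"grip":[1,1,1,1,1,1,1,1,1,1]}'
python3 -c "from h import *;rep()"
```

```text
time: 9.87
tool_pos: [0.5161, 0.1616, 0.1522]
tool_rot: [-0.0, 0.998, -0.067, 0.0]
contact_force: [3.5, -1.1, 1.3]
gripper_width: 0.351
t 9.87 F frame [ 3.6 -0.6  1.3] rel hole mm [ 0.85 -2.32 65.19] tq [-0.14 -1.02 -0.06] w 0.351
```

```bash
python3 -m pendant '{"linear":[[0.01,0,0.05],[0.02,0,0.1],[0.02,0,0.15],[0.02,0,0.2],[0.02,0,0.25],[0.02,0,0.3],[0.02,0,0.35],[0.02,0,0.4],[0.02,0,0.4],[0.02,0,0.4]],"rotation":[[0,0,0],[0,0,0],[0,0,0],[0,0,0],[0,0,0],[0,0,0],[0,0,0],[0,0,0],[0,0,0],[0,0,0]],"grip":[1,1,1,1,1,1,1,1,1,1]}'
python3 -c "from h import *;rep()"
```

```text
time: 10.7
tool_pos: [0.5163, 0.1617, 0.1492]
tool_rot: [-0.0, 0.998, -0.067, -0.0]
contact_force: [-0.5, -1.3, 6.3]
gripper_width: 0.354
t 10.70 F frame [-0.4 -1.3  6.3] rel hole mm [ 0.99 -2.22 62.24] tq [-0.35 -0.28 -0.06] w 0.354
```

```bash
python3 -m pendant '{"linear":[[0,0,0.02],[0,0,0.04],[0,0,0.06],[0,0,0.08],[0,0,0.08],[0,0,0.08],[0,0,0.08],[0,0,0.08],[0,0,0.08],[0,0,0.08]],"rotation":[[0,0,0],[0,0,0],[0,0,0],[0,0,0],[0,0,0],[0,0,0],[0,0,0],[0,0,0],[0,0,0],[0,0,0]],"grip":[1,1,1,1,1,1,1,1,1,1]}'
python3 - <<'E'
from h import *
rep(); manip.grab_frame("wrist"); rep(); im=manip.grab_frame("top");cv2.imwrite("pics/t2.png",im[:,:,::-1])
E
```

```text
time: 11.53
tool_pos: [0.5163, 0.1617, 0.149]
tool_rot: [-0.0, 0.998, -0.067, -0.0]
contact_force: [-0.6, -2.4, 9.3]
gripper_width: 0.353
t 11.53 F frame [-0.2 -2.4  9.3] rel hole mm [ 1.03 -2.18 61.97] tq [-0.42 -0.02  0.02] w 0.353
t 11.58 F frame [-0.8 -2.6  8.4] rel hole mm [ 1.01 -2.17 61.98] tq [-0.43 -0.06  0.06] w 0.35
```

```bash
python3 -m pendant '{"linear":[[0,0,0.03],[0,0,0.06],[0,0,0.09],[0,0,0.12],[0,0,0.14],[0,0,0.14],[0,0,0.14],[0,0,0.14],[0,0,0.14],[0,0,0.14]],"rotation":[[0,0,0],[0,0,0],[0,0,0],[0,0,0],[0,0,0],[0,0,0],[0,0,0],[0,0,0],[0,0,0],[0,0,0]],"grip":[1,1,1,1,1,1,1,1,1,1]}'
python3 -c "from h import *;rep()"
```

```text
time: 12.47
tool_pos: [0.5164, 0.1618, 0.1483]
tool_rot: [-0.0, 0.998, -0.067, -0.0]
contact_force: [-3.8, -2.0, 12.7]
gripper_width: 0.353
t 12.47 F frame [-3.5 -2.5 12.7] rel hole mm [ 1.07 -2.12 61.31] tq [-0.51  0.3   0.03] w 0.353
```

```bash
python3 -m pendant '{"linear":[[0,0,0.03],[0,0,0.06],[0,0,0.08],[0,0,0.1],[0,0,0.1],[0,0,0.1],[0,0,0.1],[0,0,0.1],[0,0,0.1],[0,0,0.1]],"rotation":[[0,0,0],[0,0,0],[0,0,0],[0,0,0],[0,0,0],[0,0,0],[0,0,0],[0,0,0],[0,0,0],[0,0,0]],"grip":[1,1,1,1,1,1,1,1,1,1]}'
python3 - <<'E'
from h import *
rep(); im=manip.grab_frame("wrist");cv2.imwrite("pics/w6.png",im[:,:,::-1])
E
```

```text
time: 13.3
tool_pos: [0.5164, 0.1618, 0.1479]
tool_rot: [-0.0, 0.998, -0.067, -0.0]
contact_force: [-3.6, -2.1, 14.8]
gripper_width: 0.352
t 13.30 F frame [-3.3 -2.6 14.8] rel hole mm [ 1.11 -2.06 60.89] tq [-0.59  0.57 -0.01] w 0.352
```

View pics/w6.png

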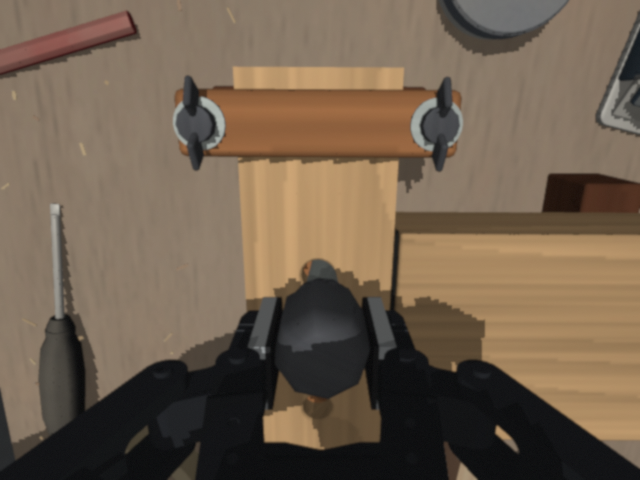

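The wrist view shows the drift in the hole. The joint line at x≈397, rows 230-290, is now a thin dark line, much narrower than before. I compare its width and the rail's shift in numbers.

```bash
python3 - <<'E'
from h import *
for n,r,x0,x1 in(("w4",185,355,390),("w4",200,355,390),("w6",245,385,415),("w6",255,385,415)):
    g=cv2.imread(f"pics/{n}.png",0); print(n,r,g[r,x0:x1].tolist())
rep()
for n in("top0","t2"):
    g=cv2.imread(f"pics/{n}.png",0); print(n,[g[r-0, 275].item() for r in range(210,235)],[g[r,285].item() for r in range(210,235)])
# rail far end shift
a=cv2.imread("pics/top0.png",0)[150:216,245:300].astype(np.float32);b=cv2.imread("pics/t2.png",0)[150:216,245:300].astype(np.float32)
print(cv2.phaseCorrelate(a,b,cv2.createHanningWindow(a.shape[::-1],cv2.CV_32F)))
E
```

```text
w4 185 [148, 149, 150, 151, 150, 149, 146, 146, 147, 148, 149, 149, 148, 144, 126, 89, 48, 31, 27, 28, 25, 38, 66, 86, 77, 66, 74, 101, 124, 135, 141, 141, 141, 141, 142]
w4 200 [150, 151, 152, 151, 150, 148, 148, 149, 150, 151, 152, 150, 147, 132, 97, 56, 35, 28, 27, 28, 41, 71, 92, 84, 68, 69, 92, 118, 136, 141, 143, 144, 144, 144, 144]
w6 245 [146, 147, 148, 148, 148, 146, 144, 129, 95, 55, 34, 31, 35, 52, 79, 106, 123, 133, 138, 140, 140, 139, 139, 139, 140, 140, 139, 139, 140, 140]
w6 255 [148, 148, 149, 149, 148, 145, 138, 114, 76, 43, 31, 31, 42, 68, 97, 119, 131, 140, 143, 143, 143, 143, 143, 143, 144, 144, 144, 143, 143, 143]
t 13.35 F frame [-3.9 -2.1 15.4] rel hole mm [ 1.1  -2.05 60.89] tq [-0.62  0.5  -0.  ] w 0.352
top0 [127, 127, 126, 126, 126, 126, 127, 128, 128, 129, 123, 80, 70, 54, 91, 133, 137, 138, 138, 136, 133, 130, 133, 138, 139] [133, 134, 134, 134, 135, 135, 136, 136, 136, 136, 136, 134, 127, 76, 53, 60, 112, 136, 138, 138, 138, 136, 132, 132, 136]
t2 [77, 74, 74, 74, 74, 73, 74, 75, 74, 75, 75, 75, 72, 50, 54, 76, 79, 79, 80, 79, 77, 76, 78, 80, 80] [87, 79, 79, 79, 79, 79, 79, 80, 79, 79, 80, 79, 78, 78, 72, 44, 67, 80, 79, 80, 80, 78, 77, 77, 79]
((0.254275840026974, 0.2343318390972371), 0.34094139028478554)
```

Allowing for the scale change, the joint line narrowed from about 7.7 to 2.7 mm (chamfers included). That is 5 mm of closure, so the rail is shut, with a push of about 20.5 N. I release and rise.

```bash
python3 -m pendant '{"linear":[[0,0,0],[0,0,0],[0,0,0],[0,0,0],[0,0,-0.5],[0,0,-3],[0,0,-6],[0,0,-9],[0,0,-11],[0,0,-11]],"rotation":[[0,0,0],[0,0,0],[0,0,0],[0,0,0],[0,0,0],[0,0,0],[0,0,0],[0,0,0],[0,0,0],[0,0,0]],"grip":[0,0,0,0,0,0,0,0,0,0]}'
python3 - <<'E'
from h import *
s=manip.state(); c=manip.calibration("wrist"); im=manip.grab_frame("wrist"); cv2.imwrite("pics/w7.png",im[:,:,::-1])
rep(); plan([.445,-.131,.262],-35.1)
E
```

```text
time: 14.18
tool_pos: [0.5187, 0.1621, 0.2615]
tool_rot: [-0.001, 0.998, -0.067, 0.005]
contact_force: [-0.1, 0.2, 0.8]
gripper_width: 0.998
t 14.23 F frame [ 0.1  0.3 -0.3] rel hole mm [  2.34  -1.8  171.55] tq [-0.03  0.   -0.01] w 1.002
tool [0.5177 0.1619 0.2586] t 14.23
shift cm [-3.28 30.   -0.42]
jaw ang -7.69 rot z deg 27.41 q6 0.3
```

View pics/w7.png

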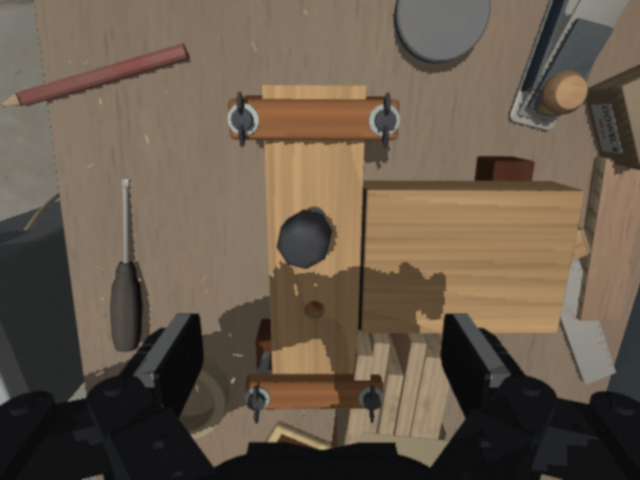

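The drift stands in the left hole leaning slightly to -x (head at (305,239)), the joint line is thin, and the right hole is at (314,309). Next, to the peg.

```bash
python3 -m pendant '{"linear":[[-0.4,3.5,0],[-0.8,7,0],[-1.2,11,0],[-1.7,15,0],[-2.1,19,0],[-2.5,23,0],[-2.9,26.5,0],[-3.2,28.8,0],[-3.3,29.7,0],[-3.3,30,0]],"rotation":[[0,0,5],[0,0,10],[0,0,15],[0,0,20],[0,0,25],[0,0,27.4],[0,0,27.4],[0,0,27.4],[0,0,27.4],[0,0,27.4]],"grip":[0,0,0,0,0,0,0,0,0,0]}'
python3 - <<'E'
from h import *
for i in range(5): manip.grab_frame("wrist")
s=manip.state(); c=manip.calibration("wrist"); im=manip.grab_frame("wrist"); print(s["tool_pos"],manip.state()["tool_pos"])
cv2.imwrite("pics/w8.png",im[:,:,::-1])
u=proj(c,[.4445,-.131,.154]); print("pred",u)
h=cv2.cvtColor(im,cv2.COLOR_RGB2HSV); m=np.zeros(im.shape[:2],bool); x,y=u.astype(int); m[y-50:y+50,x-40:x+40]=1
m&=(h[...,1]<130)&(h[...,2]>120); ce,st=blob(im,m,u); p=plane(c,*ce,.154); print(ce,st,p); plan([p[0],p[1],.135],-35.1)
E
```

```text
time: 15.07
tool_pos: [0.4425, -0.1323, 0.2535]
tool_rot: [-0.0, 0.953, -0.303, -0.001]
contact_force: [-0.4, 0.8, -0.3]
gripper_width: 1.002
[ 0.44369013 -0.1301122   0.25471588] [ 0.44372486 -0.13015447  0.25486772]
pred [324.07632506 251.1034677 ]
[326.60254237 249.35677966] [ 307  230   41   39 1180] [ 0.44627911 -0.13096074  0.154     ]
tool [ 0.4437 -0.1302  0.2549] t 15.37
shift cm [ 0.26 -0.08 11.99]
jaw ang -34.97 rot z deg 0.13 q6 0.164
```

```bash
python3 -m pendant '{"linear":[[0.2,-0.05,3],[0.2,-0.05,6],[0.2,-0.05,9],[0.2,-0.05,11],[0.2,-0.05,12],[0.2,-0.05,12],[0.2,-0.05,12],[0.2,-0.05,12],[0.2,-0.05,12],[0.2,-0.05,12]],"rotation":[[0,0,0],[0,0,0],[0,0,0],[0,0,0],[0,0,0],[0,0,0],[0,0,0],[0,0,0],[0,0,0],[0,0,0]],"grip":[0,0,0,0,0,0,0,1,1,1]}'
python3 -m pendant '{"linear":[[0,0,0],[0,0,0],[0,0,0],[0,0,-2],[0,0,-5],[0,0,-8],[0,0,-10],[0,0,-11.5],[0,0,-11.5],[0,0,-11.5]],"rotation":[[0,0,0],[0,0,0],[0,0,0],[0,0,0],[0,0,0],[0,0,0],[0,0,0],[0,0,0],[0,0,0],[0,0,0]],"grip":[1,1,1,1,1,1,1,1,1,1]}'
python3 - <<'E'
from h import *
ey=np.array([.134,.991]); p=np.array([.5054,.0887])+.002*np.array([.991,-.134])-.025*ey
plan([*p,.245],-7.7); print(manip.state()["contact_force"])
E
```

```text
time: 16.2
tool_pos: [0.4464, -0.1325, 0.1369]
tool_rot: [0.0, 0.953, -0.301, 0.002]
contact_force: [-0.5, -0.2, -0.8]
gripper_width: 0.607
time: 17.03
tool_pos: [0.4456, -0.1322, 0.2505]
tool_rot: [0.0, 0.953, -0.301, 0.001]
contact_force: [0.2, 0.4, -0.8]
gripper_width: 0.306
tool [ 0.4456 -0.1322  0.2505] t 17.03
shift cm [ -6.48 -19.38   0.54]
jaw ang -35.09 rot z deg -27.39 q6 0.164
[ 0.21399883  0.4366016  -0.83953507]
```

```bash
python3 -m pendant '{"linear":[[-1.2,-3.6,0],[-2.4,-7.2,0],[-3.6,-10.8,0],[-4.9,-14.5,0],[-6,-17.8,0],[-6.5,-19.2,0],[-6.5,-19.4,0],[-6.5,-19.4,0.5],[-6.5,-19.4,1],[-6.5,-19.4,1]],"rotation":[[0,0,-5],[0,0,-10],[0,0,-15],[0,0,-20],[0,0,-25],[0,0,-27.4],[0,0,-27.4],[0,0,-27.4],[0,0,-27.4],[0,0,-27.4]],"grip":[1,1,1,1,1,1,1,1,1,1]}'
python3 - <<'E'
from h import *
for i in range(5): manip.grab_frame("wrist")
s=manip.state(); c=manip.calibration("wrist"); im=manip.grab_frame("wrist"); print(s["tool_pos"],s["contact_force"])
cv2.imwrite("pics/w9.png",im[:,:,::-1])
print("tip pred",proj(c,[*s["tool_pos"][:2],s["tool_pos"][2]-.090]),"hole pred",proj(c,[.5054,.0887,.087]))
cv2.imwrite("pics/w9c.png",cv2.resize(im[120:300,240:420,::-1],(600,600),interpolation=cv2.INTER_CUBIC))
E
```

```text
time: 17.87
tool_pos: [0.5025, 0.0631, 0.2375]
tool_rot: [0.0, 0.998, -0.068, -0.002]
contact_force: [-0.5, -0.7, -1.1]
gripper_width: 0.307
[0.50373941 0.06335661 0.24028202] [ 0.0520253   0.72127216 -0.11061458]
tip pred [321.74365057 257.19421382] hole pred [318.96933523 189.45764212]
```

View pics/w9c.png

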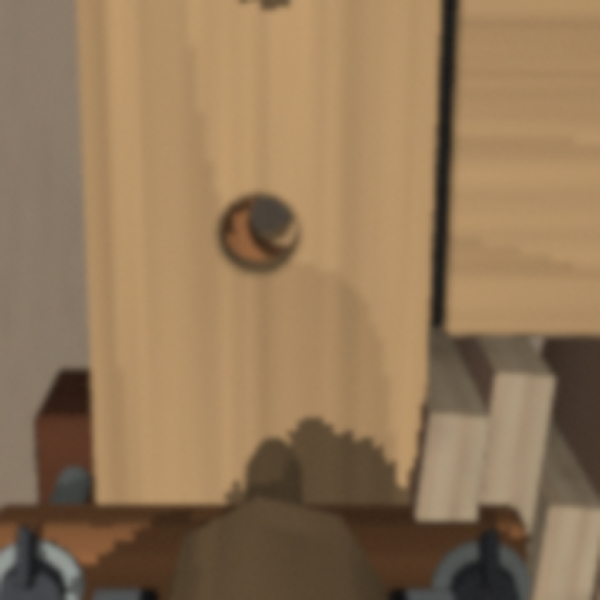

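The crop shows the right hole at px (318,190), as predicted, with a wide lens (about 10.4 mm, middle about +2.8 mm in x), and the peg tip at px (322,256), also as predicted.

```bash
python3 - <<'E'
from h import *
c=manip.calibration("wrist"); print(plane(c,318,189.6,.087)); plan([.5050+.0026,.0888-.0003,.185],-7.7); rep((.5050,.0888,.087))
E
```

```text
[0.50482873 0.08881422 0.087     ]
tool [0.5038 0.0635 0.2404] t 18.17
shift cm [ 0.03 -2.53  5.54]
jaw ang -7.75 rot z deg -0.05 q6 0.114
t 18.17 F frame [-0.1  0.2  0.3] rel hole mm [  2.21 -25.22 153.44] tq [0.02 0.01 0.04] w 0.301
```

```bash
python3 -m pendant '{"linear":[[0.03,-1.2,0],[0.03,-2.4,0],[0.03,-2.53,1],[0.03,-2.53,2.2],[0.03,-2.53,3.4],[0.03,-2.53,4.4],[0.03,-2.53,5],[0.03,-2.53,5.5],[0.03,-2.53,5.5],[0.03,-2.53,5.5]],"rotation":[[0,0,0],[0,0,0],[0,0,0],[0,0,0],[0,0,0],[0,0,0],[0,0,0],[0,0,0],[0,0,0],[0,0,0]],"grip":[1,1,1,1,1,1,1,1,1,1]}'
python3 -m pendant '{"linear":[[0,0,0.2],[0,0,0.5],[0,0,0.8],[0,0,1.1],[0,0,1.4],[0,0,1.7],[0,0,2.0],[0,0,2.2],[0,0,2.2],[0,0,2.2]],"rotation":[[0,0,0],[0,0,0],[0,0,0],[0,0,0],[0,0,0],[0,0,0],[0,0,0],[0,0,0],[0,0,0],[0,0,0]],"grip":[1,1,1,1,1,1,1,1,1,1]}'
python3 -c "from h import *;rep((.5050,.0888,.087))"
```

```text
time: 19.0
tool_pos: [0.5074, 0.0889, 0.1849]
tool_rot: [0.0, 0.998, -0.067, -0.0]
contact_force: [0.1, -0.6, -0.2]
gripper_width: 0.303
time: 19.83
tool_pos: [0.5073, 0.0891, 0.1629]
tool_rot: [-0.0, 0.998, -0.067, -0.0]
contact_force: [0.1, -0.4, -0.1]
gripper_width: 0.308
t 19.83 F frame [ 0.1 -0.4 -0.1] rel hole mm [ 2.24  0.62 75.93] tq [0.03 0.01 0.02] w 0.308
```

```bash
python3 -m pendant '{"linear":[[0.02,0,0.2],[0.03,0,0.4],[0.03,0,0.7],[0.03,0,1.0],[0.03,0,1.3],[0.03,0,1.6],[0.03,0,1.9],[0.03,0,2.2],[0.03,0,2.2],[0.03,0,2.2]],"rotation":[[0,0,0],[0,0,0],[0,0,0],[0,0,0],[0,0,0],[0,0,0],[0,0,0],[0,0,0],[0,0,0],[0,0,0]],"grip":[1,1,1,1,1,1,1,1,1,1]}'
python3 -c "from h import *;rep((.5050,.0888,.087))"
```

```text
time: 20.67
tool_pos: [0.5074, 0.0891, 0.1406]
tool_rot: [-0.0, 0.998, -0.067, -0.0]
contact_force: [-1.5, -0.4, -1.5]
gripper_width: 0.301
t 20.67 F frame [-1.4 -0.6 -1.5] rel hole mm [ 2.38  0.62 53.61] tq [-0.15  0.22 -0.  ] w 0.301
```

```bash
python3 -m pendant '{"linear":[[-0.02,0,0.2],[-0.02,0,0.4],[-0.02,0,0.6],[-0.02,0,0.8],[-0.02,0,1.0],[-0.02,0,1.2],[-0.02,0,1.3],[-0.02,0,1.4],[-0.02,0,1.5],[-0.02,0,1.5]],"rotation":[[0,0,0],[0,0,0],[0,0,0],[0,0,0],[0,0,0],[0,0,0],[0,0,0],[0,0,0],[0,0,0],[0,0,0]],"grip":[1,1,1,1,1,1,1,1,1,1]}'
python3 -c "from h import *;rep((.5050,.0888,.087))"
```

```text
time: 21.5
tool_pos: [0.5074, 0.0891, 0.1258]
tool_rot: [0.0, 0.998, -0.067, -0.0]
contact_force: [-2.0, -0.6, -0.5]
gripper_width: 0.305
t 21.50 F frame [-1.9 -0.9 -0.5] rel hole mm [ 2.36  0.61 38.85] tq [-0.19  0.32 -0.03] w 0.305
```

Not seated yet, so a little further until the force rises.

```bash
python3 -m pendant '{"linear":[[0,0,0.04],[0,0,0.08],[0,0,0.12],[0,0,0.16],[0,0,0.2],[0,0,0.24],[0,0,0.24],[0,0,0.24],[0,0,0.24],[0,0,0.24]],"rotation":[[0,0,0],[0,0,0],[0,0,0],[0,0,0],[0,0,0],[0,0,0],[0,0,0],[0,0,0],[0,0,0],[0,0,0]],"grip":[1,1,1,1,1,1,1,1,1,1]}'
python3 -c "from h import *;rep((.5050,.0888,.087))"
```

```text
time: 22.33
tool_pos: [0.5076, 0.0891, 0.1251]
tool_rot: [0.0, 0.998, -0.067, -0.0]
contact_force: [-6.4, -1.3, 9.0]
gripper_width: 0.305
t 22.33 F frame [-6.2 -2.2  9. ] rel hole mm [ 2.51  0.63 38.12] tq [-0.37  1.21 -0.02] w 0.305
```

```bash
python3 -m pendant '{"linear":[[0,0,-0.1],[0,0,-0.1],[0,0,-0.1],[0,0,-0.1],[0,0,-0.1],[0,0,-2],[0,0,-5],[0,0,-8],[0,0,-11],[0,0,-12]],"rotation":[[0,0,0],[0,0,0],[0,0,0],[0,0,0],[0,0,0],[0,0,0],[0,0,0],[0,0,0],[0,0,0],[0,0,0]],"grip":[0,0,0,0,0,0,0,0,0,0]}'
python3 - <<'E'
from h import *
for i in range(5): manip.grab_frame("wrist")
c=manip.calibration("wrist"); im=manip.grab_frame("wrist"); rep((.5050,.0888,.087))
cv2.imwrite("pics/w10.png",im[:,:,::-1])
s=manip.grab_frame("scene"); 
o=np.hstack([im[100:380,160:480],cv2.resize(s[165:265,225:340],(322,280),interpolation=cv2.INTER_CUBIC)]); cv2.imwrite("pics/final.png",o[:,:,::-1])
print("peg top pred",proj(c,[.5070,.0885,.143]),"hole axis at drift top", proj(c,[.5156,.164,.155]),proj(c,[.5156,.164,.12]))
E
```

```text
time: 23.17
tool_pos: [0.5096, 0.0892, 0.2491]
tool_rot: [-0.0, 0.998, -0.067, 0.004]
contact_force: [0.8, -0.1, 1.3]
gripper_width: 0.999
t 23.47 F frame [-0.1  0.2 -0.9] rel hole mm [  1.28   0.41 153.93] tq [-0.01  0.01 -0.04] w 0.999
peg top pred [323.43679354 252.85616598] hole axis at drift top [320.41644065 112.18611475] [320.76220849 111.66288123]
```

View pics/final.png

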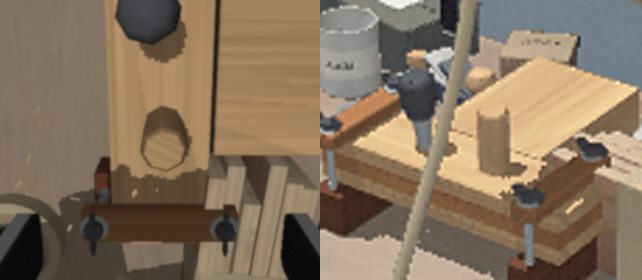

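```bash
python3 -c "
from plant import manip
print(manip.job_done(), manip.state()['time'])"
```

```text
the job is handed in; nothing more can be done
the job is handed in; nothing more can be done
```

The job is handed in at about 23.5 s: the steel drift is wedged in the left hole and the wooden peg is home in the right. No verdict came back.

- **Drift:** I pressed it in to about 48 mm with a push of roughly 20 N. The joint line narrowed by about 5 mm, so I took the rail as shut. After release the drift stayed put. It leans towards −x, and I estimate about 0.1 rad from its head's position in the last picture; the collar should be about 3 mm off the hole's axis.
- **Peg:** It slid in freely and met the stile's top at about 9 N. The shoulder works out at 88 mm high, about 2.5 mm off the hole's axis. In the last picture the peg stands upright and the joint line is still thin.
- **Left alone:** My moves kept clear of the wax tin, the pencil and the blue and orange look-alikes, and the gripper ended open and clear of everything. I did not measure the tin or pencil again at the end.
- **Disagreement:** The wrist and top cameras differed by about 3 to 4 mm in x. I went by the wrist view, and both fits matched it.

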